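Check a returned loan case into its dock

ROBOT

A 6-joint arm with a two-finger parallel gripper is mounted at the origin on the work surface. World frame = base frame: x ahead of the robot, y to its left, z up, the work surface at z = 0. Lengths are in mm, angles in rad, forces in N, time in s.
With the tool pointing down it reaches from about 350 to 975 mm from the base axis. Payload 7.1 kg.
Tool frame: the origin (TCP) lies at the very end of the fingers, on their centre line; the grasp point (between the pads) lies 19 mm behind it (ctrl.pinch_z is the distance from the TCP to the grasp point, in mm); z points along the fingers, y is the direction in which the jaws open and shut (so a half turn about z gives the same grasp; the last joint's range is limited). The gripper opens to 88 mm and grips with 3 to 60 N. Pads are 20 mm wide; open, the fingers measure 115 mm over their backs; the gripper's body (75 mm by 178 mm) begins 61 mm behind the grasp point.
Start: joints at [1.204, 0.423, 1.63, -0, 1.089, -0.019], TCP at [212.987, 587.572, 222.675] pointing down, gripper open.
Joint ranges: [-3, 3], [-0.9, 2.11], [0.09, 2.58], [-1.31, 4.45], [0.11, 2.69], [-2.54, 2.54]. Speed limits (rad/s): [2.39, 2.39, 3.01, 3.14, 3.14, 3.14].

INTERFACE

Orientations are given as a rotation vector (axis times angle).
In Python, from workcell import ctrl gives the robot as it stands.
- The arm moves only by the shell command python3 -m inch 'ROWS' [OPENING]. ROWS is JSON, a list of rows, each an object with "xyz": the shift along the tool's x, y, z in cm, a list of three; "spin": the turn about the tool's z in degrees. A call has 1 to 20 rows; each row is the pose to reach, as a shift and turn from the pose measured when the call began, along the tool's axes at that moment; what a row does not reach only later rows make up. A row lasts 1/10 s, in which the tool goes at most 50 mm and 8.59 degrees, less where a joint would pass 70% of its speed; a pose out of reach is approached as far as the arm can. A call with a gripper value outside its range is refused whole. OPENING is the closure, from 0 (fully open) to 1 (shut), set as the call begins (- or left out, the last holds). The fingers move at their own pace and stop on an object; the grip force is fixed at half the most. Time passes only in rows, so rows that repeat a pose let the fingers close. It gives the time, the measured TCP pose, the force and the opening at its end, in the units of the state.
- ctrl.get_obs(): the state, without advancing time (a new reading comes with each control period).
- ctrl.get_image(name): name is "scene" or "top"; returns the picture (384x512x3 uint8, red, green, blue); there is no depth.
- ctrl.camera_info(name): a dict with "camera_matrix" (3x3 intrinsics, pixels), "R" (3x3) and "t" (3): a world point X has camera coordinates R X + t. Camera axes: x right, y down, z forward; pixel columns grow to the right and rows downward; lengths in mm; the calibration is good to about 2 mm. A picture is of the moment at which its call begins. camera_info takes no time and is no camera call.
- ctrl.close_job(): hands the job in, once; it reports no verdict.
The state is a dict: "t": time; "qpos": joint angles; "qvel": joint speeds; "joint_torque": joint torques, N m; "ee_pos": TCP position; "orientation": TCP orientation; "ft_force": force on the tool from outside, world axes, zero at the start; "moment": the same for the moment, N m; "width": finger opening in mm.
Only numpy, scipy, OpenCV 4.12 (cv2) and the standard library are available. Lean on these libraries where they do the work, as an engineer would, in place of code of your own. Each camera call takes 0.05 s, during which the arm holds its last target. There are 200 camera calls.

TASK

Check the returned loan case in: take it out of the rack, where it stands on its edge, and lay it flat, lid up and latch end towards you, on the dock's open tray just in front of the covered bay (nose at most 2 cm past the mouth), and let go of it there. Then push it into the bay until it meets the hidden stop plate and has shifted that plate back by about half a centimetre - a full centimetre is too much. Do not drop or throw the case, and leave everything else on the counter and in the rack where it is.

Things in the scene. Friction and masses are not known exactly. Their poses are not given: they have to be found in the camera images.
- case: the loan case, a hard flat-faced box, 0.25 to 0.5 kg: 130 mm long (its x), 30 thick (its y), 66 high (its z) as it stands in a rack slot at the start, nose away from the robot, lid to the rack's +y. Grey shell; the whole +y face is an off-white lid with a round disc mark; small steel latches at the -x end, +x end (nose) plain. Origin: middle of the narrow long face it stands on at the start
- case_center (a point): centre of the case, its centre of mass (33 mm along body z from the origin); axes as the case. Lying lid up, its y points up and it is 66 mm wide, 30 high. On its edge on the counter it stands by itself; pushed sideways near the top it tips rather than slides and may be left to fall flat
- case_nose (a point): middle of the case's plain end face (130 x 66 x 30 box: 65 mm along +x from its centre)
- case_tail (a point): middle of the case's latch end face (65 mm along -x from its centre): the face to push on
- dock: check-in dock, maple, fixed. Origin on the counter under the middle of the bay's mouth; x points into the bay, away from the robot, y left. Base board 10 mm thick, 112 wide, from x = -135 to 170 mm; before x = 0 it is the open rimless tray. Bay walls (tops at 46 mm) 74 mm apart inside, 98 outside, from x = 5 mm, with flared lead-ins from x = -10 mm, 84 wide there
- bay_roof (a point): middle of the front edge of the bay's clear acrylic roof, on its top side, 51 mm above the counter, 45 mm past the mouth (dock x); the roof covers the bay from there to dock x = 170 mm, 5 mm thick; nearer than that the bay is open above
- stop_plate (a joint): dark upright plate across the bay on a stiff friction slide: metres shifted back, 0 at the start, 0.020 at most; stays where left. Takes about 9 N more to shift (the case alone slides at 1 to 4 N, jolts to 8). Its place varies and is not reported: face 112 to 142 mm past the mouth (dock x), so the latch end stands 18 mm before to 12 mm past the mouth when the nose meets it
- rack: maple rack, fixed. Origin under its middle; x along the slots, away from the robot, y left. Base board 150 x 200 x 8 mm; two slots along x at y = +50 and -50 mm, 36 mm wide between 6 mm walls, 130 mm long, wall tops 30 mm above the counter. Things in a slot stand 8 mm above the counter
- clipboard: bystander: folded steel storage clipboard, 150 x 26 x 95 mm, standing on edge in the other slot of the rack; origin middle of its underside
- chestpiece: bystander: navy plastic chestpiece, 48 mm across, 34 mm high; origin middle of its underside
- bumper_ring: bystander: tan rubber bumper ring, 70 mm across, 14 mm high; origin middle of its underside
- pen_cup: bystander: red plastic pen cup, 72 mm across, 95 mm high; origin middle of its underside
- sanitizer: bystander: clear bottle, 64 mm across, 150 mm high; origin middle of its underside
- wipes_tub: bystander: white tub, 80 mm across, 150 mm high; origin middle of its underside
Not all that is in view belongs to the job. Leave any green or turquoise look-alike of the case alone.

How it is judged (in metres and radians):
On the way:
1. the case lies flat on the dock's tray, lid up, nose first and in line with the bay, let go, with its nose not more than 30 mm past the mouth (angle between case's own y axis and vertical below 0.08 rad and x of case_nose in the frame of dock between -0.045 and 0.03 m and x of case_tail in the frame of dock below -0.09 m and y of case_center in the frame of dock between -0.03 and 0.03 m and height (world z) of case_center between 0.021 and 0.029 m and contact force between case and the fingers below 0.1 N and linear speed of case below 0.02 m/s), for 0.2 s.
At the end, for the whole second after the job is handed in: The case lies flat in the bay, lid up (within 0.08 rad), nose first, in line with the bay (8 mm, 0.10 rad), its nose at least 110 mm past the mouth, at rest, and the stop plate has been shifted back by 1.5 to 11 mm (value of joint stop_plate between 0.0015 and 0.011 m and angle between case's own y axis and vertical below 0.08 rad and x of case_nose in the frame of dock above 0.11 m and y of case_center in the frame of dock between -0.008 and 0.008 m and angle between the x axis of case and the x axis of dock, either way round below 0.1 rad and linear speed of case below 0.01 m/s); the robot touches nothing.
It fails at once if the case is dropped or thrown (faster than 1.3 m/s) (linear speed of case above 1.3 m/s).
It fails at once if the stop plate is shoved back more than 11 mm (value of joint stop_plate above 0.011 m).
It fails at once if a bystander is moved more than 25 mm or tipped (distance of any of clipboard, chestpiece, bumper_ring, pen_cup, sanitizer, wipes_tub from where it was at the start of the episode above 0.025 m or angle between any of clipboard, chestpiece, bumper_ring, pen_cup, sanitizer, wipes_tub's own z axis and vertical above 0.3 rad).
It also fails if it takes over 61 s, if anything falls off the work surface, if the arm or the gripper's body presses on something with over 40 N, if the wrist force passes 120 N, or if a joint passes its speed limit or range.

## Working session

There is one attempt and no reset: what is moved stays moved. The work goes in short steps, Python scripts to look and compute and a shell command to move; the robot and the scene stay as the last step left them, time stands still between calls to the robot, and variables do not carry over. Pictures are saved under pics/ and viewed, about 8 in all and at most 12, crops included, and the job is handed in when it is done.

```bash
mkdir -p pics; ls; python3 - <<'E'
from workcell import ctrl
import cv2,numpy as np
for n in("scene","top"):
    cv2.imwrite(f"pics/{n}0.png",cv2.resize(ctrl.get_image(n)[:,:,::-1],(800,600),interpolation=cv2.INTER_CUBIC))
    c=ctrl.camera_info(n);print(n,np.array(c["camera_matrix"]).round(1).tolist(),np.array(c["R"]).round(3).tolist(),np.array(c["t"]).round(1).tolist())
o=ctrl.get_obs();print(o["t"],o["ee_pos"],o["orientation"],o["width"])
E
```

```text
pics
scene [[349.2, 0.0, 256.4], [0.0, 349.2, 184.9], [0.0, 0.0, 1.0]] [[0.792, 0.61, 0.006], [0.527, -0.68, -0.51], [-0.307, 0.407, -0.86]] [-402.8, -340.7, 1387.1]
top [[375.1, 0.0, 254.4], [0.0, 375.1, 190.0], [0.0, 0.0, 1.0]] [[-0.018, -1.0, -0.016], [-0.988, 0.02, -0.152], [0.152, 0.013, -0.988]] [-86.5, 559.9, 1163.6]
0.1 [212.8145427  587.11752649 221.985506  ] [-5.43489885e-01 -3.09395588e+00  2.17597543e-03] 87.894358926805
```

View pics/scene0.png

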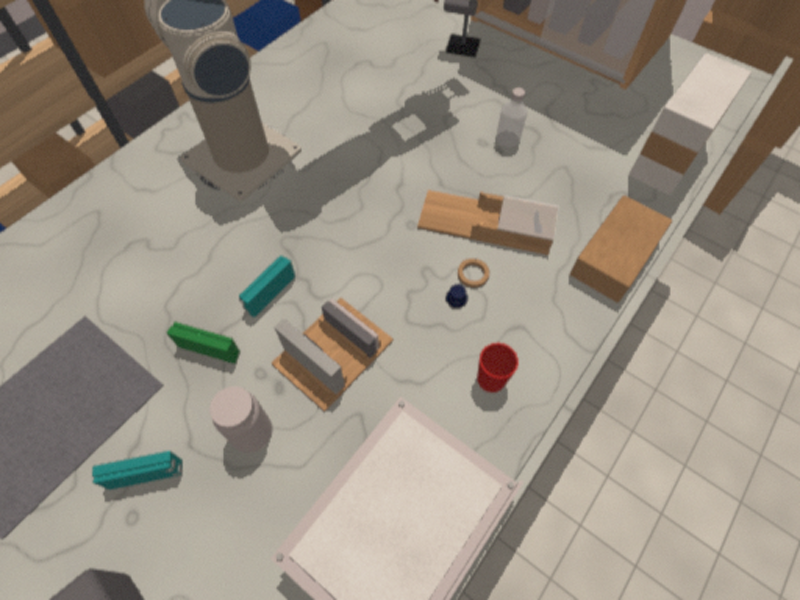

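View pics/top0.png

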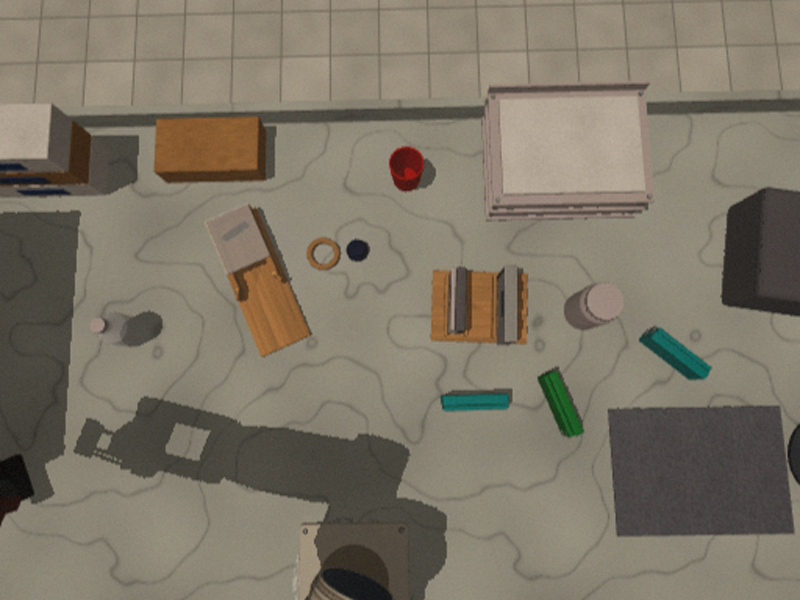

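Candidates: the grey piece in the rack's left slot at top (458,300) / scene (350,325) has a light +y side and is the shorter one, so I take it for the case. The grey piece in the right slot at top (510,300) / scene (308,355) is taller and longer, so it is the clipboard. The look-alikes are teal at (476,400) and (675,352) and green at (560,402). The dock is at top (258,280). Next I check these in one close crop.

```bash
cat > h.py <<'E'
from workcell import ctrl
import cv2,numpy as np
def P(n):
    c=ctrl.camera_info(n);return np.array(c["camera_matrix"])@np.c_[c["R"],c["t"]]
def plane(n,px,z):
    M=P(n);H=np.c_[M[:,0],M[:,1],M[:,2]*z+M[:,3]]
    v=np.linalg.solve(H,[*px,1]);return (v/v[2])[:2]
def tri(a,b): # scene px, top px
    X=cv2.triangulatePoints(P("scene"),P("top"),np.array(a,float),np.array(b,float))[:,0];return X[:3]/X[3]
def crops(items,out,w=400,h=300):
    im={n:ctrl.get_image(n)[:,:,::-1] for n in {i[0] for i in items}}
    t=[]
    for n,x,y,s in items: # s = scale, grid every 10 px
        cw,ch=int(w/s),int(h/s)
        c=cv2.resize(im[n][y:y+ch,x:x+cw],(w,h),interpolation=cv2.INTER_CUBIC)
        for g in range(-(-x//10)*10,x+cw,10):
            p=int((g-x)*s);cv2.line(c,(p,0),(p,6),(0,0,255),1);cv2.putText(c,str(g),(p,16),0,.35,(0,0,255),1)
        for g in range(-(-y//10)*10,y+ch,10):
            p=int((g-y)*s);cv2.line(c,(0,p),(6,p),(0,0,255),1);cv2.putText(c,str(g),(8,p+4),0,.35,(0,0,255),1)
        t.append(c)
    r=[np.hstack(t[i:i+2]) for i in range(0,len(t),2)]
    cv2.imwrite(out,np.vstack(r))
E
python3 - <<'E'
from h import *
crops([("scene",170,185,5),("top",270,165,5),("scene",262,112,4),("top",125,125,3.5)],"pics/c1.png")
E
```

```text
(no output)
```

View pics/c1.png

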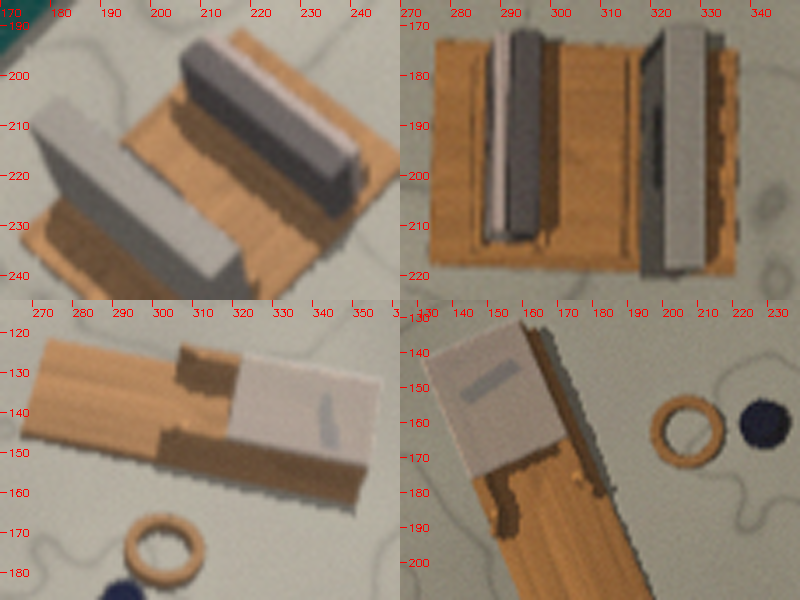

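The left-slot piece has the off-white +y side and the shorter top, so it is the case. In native pixels its top corners are at scene (206,197), (212,193), (237,221) and (242,215), and at top (290,213), (298,213) and (290–297,171). Roof front-edge corners are at scene (320,125)/(316,147) and top (168,164)/(145,175).

```bash
python3 - <<'E'
from h import *
f=lambda *a:print(*[np.round(x,1) for x in a])
print("case -y near,-y far,+y near,+y far")
for s,t in [((206.4,197),(297.8,212.5)),((237,220.6),(297.8,171)),((211.6,192.6),(289.5,212.5)),((242,214.6),(289.5,171))]: f(tri(s,t),plane("top",t,74),plane("scene",s,74))
print("roof front L,R, back L,R(z51)")
for s,t in [((319.5,125),(145.5,175)),((316.5,146.5),(168,164))]: f(tri(s,t),plane("top",t,51),plane("scene",s,51))
for t in [(127,142),(154.5,131)]: f(plane("top",t,51))
for s in [(355.5,132),(351,153.5)]: f(plane("scene",s,51))
print("dock near corners z10 scene L,R ; top");
for s in [(273,121.5),(268,146)]: f(plane("scene",s,10))
for t in [(310*.64,335*.64),(263*.64,355*.64)]: f(plane("top",t,10))
print("rack corners z8 top")
for t in [(277,173),(276,217),(337.5,219.5),(337.5,174)]: f(plane("top",t,8))
print("clip top z103");
for t in [(322.5,171),(323,218.5),(331,218.5)]: f(plane("top",t,103))
print("others")
for t in [(204,162),(228,160)]: f(plane("top",t,10))
E
```

```text
case -y near,-y far,+y near,+y far
[ 483.1 -229.6   62.1] [ 480.1 -230.7] [ 490.7 -231. ]
[ 613.1 -234.8   68.6] [ 611.  -235.4] [ 616.  -235.1]
[ 483.5 -204.9   56.3] [ 480.6 -205.1] [ 493.1 -209.5]
[ 613.1 -209.3   68.5] [ 611.5 -209.3] [ 615.4 -210.6]
roof front L,R, back L,R(z51)
[609.  248.3  55.4] [613.1 252.9] [604.7 247.2]
[647.3 180.3  31.7] [647.8 180.7] [648.2 159. ]
[724.4 316.5]
[759.6 227. ]
[723.3 298.6]
[757.6 206.3]
dock near corners z10 scene L,R ; top
[443.1 187.4]
[496.9  83.4]
[486.1  88. ]
[446.2 186.2]
rack corners z8 top
[ 619.1 -173.1]
[ 472.8 -165.8]
[ 460.7 -365.6]
[ 611.5 -373.4]
clip top z103
[ 603.5 -307.9]
[ 457.9 -302.7]
[ 457.5 -326.7]
others
[661.4  70. ]
[666.5 -10.4]
```

```bash
cat >> h.py <<'E'
from scipy.spatial.transform import Rotation as R
def rows(x,y,z,yaw): # target TCP mm, yaw (deg) of tool y axis in world -> tool shift cm, spin deg
    o=ctrl.get_obs();M=R.from_rotvec(o["orientation"]).as_matrix()
    d=M.T@(np.array([x,y,z])-o["ee_pos"])/10
    s=-((yaw-np.degrees(np.arctan2(M[1,1],M[0,1]))+180)%360-180)
    print("xyz",d.round(2),"spin",round(s,1),"| tilt",round(M[2,2],4),"t",round(o["t"],2),"F",o["ft_force"].round(1),"w",round(o["width"],1))
E
python3 -c "
from h import *
rows(546,-220,200,87.3)"
```

```text
xyz [-58.83 -64.53   2.28] spin -17.2 | tilt -1.0 t 0.2 F [0.  0.6 0.7] w 87.7
```

```bash
python3 -m inch '[{"xyz":[-20,-22,0],"spin":-5},{"xyz":[-40,-44,1],"spin":-10},{"xyz":[-58.8,-64.5,2.3],"spin":-17.2},{"xyz":[-58.8,-64.5,2.3],"spin":-17.2},{"xyz":[-58.8,-64.5,2.3],"spin":-17.2},{"xyz":[-58.8,-64.5,2.3],"spin":-17.2},{"xyz":[-58.8,-64.5,2.3],"spin":-17.2},{"xyz":[-58.8,-64.5,2.3],"spin":-17.2},{"xyz":[-58.8,-64.5,2.3],"spin":-17.2},{"xyz":[-58.8,-64.5,2.3],"spin":-17.2},{"xyz":[-58.8,-64.5,2.3],"spin":-17.2},{"xyz":[-58.8,-64.5,2.3],"spin":-17.2},{"xyz":[-58.8,-64.5,2.3],"spin":-17.2},{"xyz":[-58.8,-64.5,2.3],"spin":-17.2},{"xyz":[-58.8,-64.5,2.3],"spin":-17.2},{"xyz":[-58.8,-64.5,2.3],"spin":-17.2},{"xyz":[-58.8,-64.5,2.3],"spin":-17.2},{"xyz":[-58.8,-64.5,2.3],"spin":-17.2},{"xyz":[-58.8,-64.5,2.3],"spin":-17.2},{"xyz":[-58.8,-64.5,2.3],"spin":-17.2}]' 0
python3 -c "
from h import *
rows(546,-220,110,87.3)"
```

```text
t: 2.2
ee_pos: [545.2, -219.3, 199.2]
orientation: [-0.076, -3.139, 0.0]
ft_force: [-0.0, 0.1, 0.7]
width: 88.4
xyz [-0.1  -0.07  8.92] spin -0.1 | tilt -1.0 t 2.2 F [-0.   0.1  0.7] w 88.4
```

Lower to 110 mm for a close look, which also shows the dock without the arm over it.

```bash
python3 -m inch '[{"xyz":[-0.1,-0.1,4],"spin":0},{"xyz":[-0.1,-0.1,8.9],"spin":0},{"xyz":[-0.1,-0.1,8.9],"spin":0}]'
python3 - <<'E'
from h import *
crops([("scene",170,170,5),("top",270,160,5),("scene",262,112,4),("top",125,125,3.5)],"pics/c2.png")
E
```

```text
t: 2.5
ee_pos: [541.1, -216.8, 104.9]
orientation: [-0.074, -3.128, -0.007]
ft_force: [-1.6, -0.0, 0.3]
width: 87.9
```

View pics/c2.png

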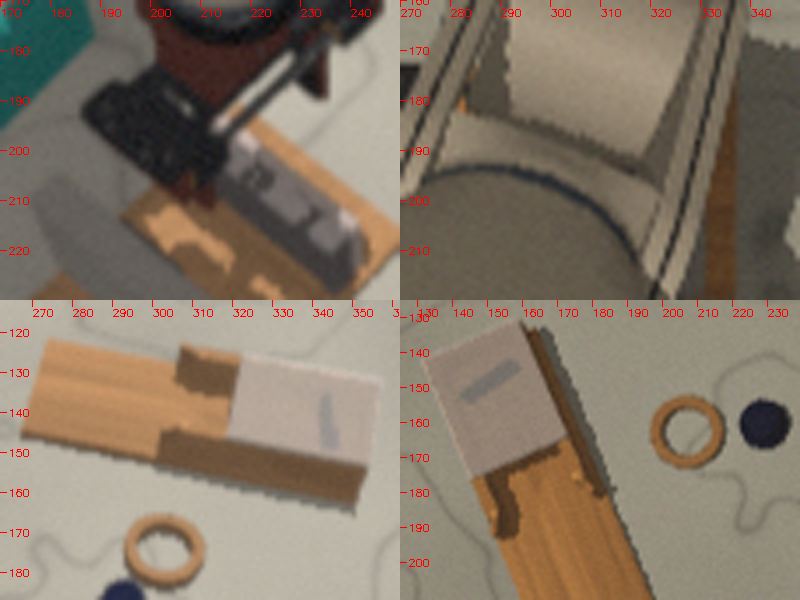

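The fingers straddle the case, with the near finger tip at scene (211,211) and the lid's light edge still visible from (219,197) to (238,214). I descend and grip.

```bash
python3 -c "
from h import *
rows(546,-220,40,87.3)"
```

```text
xyz [-0.11 -0.12  7.04] spin -0.0 | tilt -1.0 t 2.6 F [ 0.4 -0.6 -0.5] w 87.7
```

```bash
python3 -m inch '[{"xyz":[-0.1,-0.1,2.5],"spin":0},{"xyz":[-0.1,-0.1,5],"spin":0},{"xyz":[-0.1,-0.1,6.5],"spin":0},{"xyz":[-0.1,-0.1,7],"spin":0},{"xyz":[-0.1,-0.1,7],"spin":0}]' 0
python3 -m inch '[{"xyz":[0,0,0],"spin":0},{"xyz":[0,0,0],"spin":0},{"xyz":[0,0,0],"spin":0},{"xyz":[0,0,0],"spin":0},{"xyz":[0,0,0],"spin":0},{"xyz":[0,0,0],"spin":0},{"xyz":[0,0,0],"spin":0},{"xyz":[0,0,0],"spin":0}]' 1
```

```text
t: 3.1
ee_pos: [546.5, -219.8, 41.3]
orientation: [-0.074, -3.138, -0.001]
ft_force: [-0.8, -0.3, 0.9]
width: 87.9
t: 3.9
ee_pos: [546.4, -219.6, 41.3]
orientation: [-0.074, -3.137, -0.002]
ft_force: [-0.9, 1.6, 1.8]
width: 30.0
```

```bash
python3 -m inch '[{"xyz":[0,0,-1.5],"spin":0},{"xyz":[0,0,-4],"spin":0},{"xyz":[0,0,-7],"spin":0},{"xyz":[0,0,-10.5],"spin":0},{"xyz":[0,0,-14],"spin":0},{"xyz":[0,0,-16],"spin":0},{"xyz":[0,0,-16],"spin":0},{"xyz":[0,0,-16],"spin":0}]'
python3 - <<'E'
from h import *
from scipy.optimize import least_squares
D=[(-135,56,10),(-135,-56,10),(45,49,51),(45,-49,51),(170,49,51),(170,-49,51)]
px={"scene":[(273.5,121.5),(267.5,146.2),(322,125.7),(319,146.3),(357,130.7),(353.7,153.2)],
"top":[(168.3,227.2),(198.4,214.4),(146.1,175.6),(173,164.1),(131.9,142.7),(159.3,130.7)]}
def res(p,names=("scene","top")):
    c,s=np.cos(p[2]),np.sin(p[2]);out=[]
    for n in names:
        for (x,y,z),q in zip(D,px[n]):
            u=P(n)@[p[0]+c*x-s*y,p[1]+s*x+c*y,z,1];out+=list(u[:2]/u[2]-q)
    return out
for nm in(("scene","top"),("scene",),("top",)):
    r=least_squares(res,[591,192,.44],args=(nm,),x_scale=[100,100,1]);print(nm,r.x.round(3),np.round(np.degrees(r.x[2]),1),np.round(r.fun,1))
E
```

```text
t: 4.7
ee_pos: [546.4, -219.6, 201.1]
orientation: [-0.074, -3.137, -0.002]
ft_force: [0.5, 1.1, -5.1]
width: 30.1
('scene', 'top') [5.89553e+02 1.89957e+02 4.14000e-01] 23.7 [-0.5  0.1 -1.2 -1.5 -0.2 -0.8 -1.3 -0.2 -0.3  0.8  0.2  0.  -0.2  0.8
  1.1 -0.7 -0.6  0.   0.4 -1.  -0.8 -1.1 -0.7 -1.3]
('scene',) [5.91956e+02 1.89793e+02 4.29000e-01] 24.6 [-0.4  0.8 -0.6 -0.7  0.2 -0.7 -0.5  0.   0.1  0.6  1.1 -0.2]
('top',) [5.87646e+02 1.89671e+02 4.06000e-01] 23.3 [-0.5  1.4  1.   0.1 -0.5  0.4  0.6 -0.4 -0.4 -0.8 -0.2 -0.9]
```

```bash
python3 -c "
from h import *
rows(499.6,191.3,200,114)"
```

```text
xyz [ 6.61 40.82  0.18] spin -26.7 | tilt -1.0 t 4.7 F [ 0.5  1.1 -5.1] w 30.1
```

```bash
python3 -m inch '[{"xyz":[0.3,1,0],"spin":-1},{"xyz":[0.6,3,0],"spin":-2.5},{"xyz":[1,6,0],"spin":-4.5},{"xyz":[1.5,9.5,0],"spin":-7},{"xyz":[2.1,13,0],"spin":-9},{"xyz":[2.7,17,0],"spin":-11},{"xyz":[3.4,21,0],"spin":-13.5},{"xyz":[4,25,0],"spin":-16},{"xyz":[4.6,29,0],"spin":-18.5},{"xyz":[5.2,33,0],"spin":-21},{"xyz":[5.8,36,0],"spin":-23.5},{"xyz":[6.2,38.5,0],"spin":-25.5},{"xyz":[6.5,40,0],"spin":-26.4},{"xyz":[6.6,40.8,0],"spin":-26.7},{"xyz":[6.6,40.8,0],"spin":-26.7},{"xyz":[6.6,40.8,0],"spin":-26.7}]'
python3 -c "
from h import *
rows(499.6,191.3,60,114)"
```

```text
t: 6.3
ee_pos: [499.5, 190.3, 201.4]
orientation: [0.651, -3.069, -0.002]
ft_force: [0.5, 0.0, -5.0]
width: 30.1
xyz [-0.1   0.05 14.14] spin -0.0 | tilt -1.0 t 6.3 F [ 0.5  0.  -5. ] w 30.1
```

```bash
python3 -m inch '[{"xyz":[0,0,2],"spin":0},{"xyz":[0,0,5],"spin":0},{"xyz":[0,0,8.5],"spin":0},{"xyz":[0,0,11.5],"spin":0},{"xyz":[0,0,13.5],"spin":0},{"xyz":[0,0,14.1],"spin":0},{"xyz":[0,0,14.1],"spin":0},{"xyz":[0,0,14.1],"spin":0}]'
python3 - <<'E'
from h import *
crops([("scene",255,100,5),("top",150,160,4)],"pics/c3.png")
E
```

```text
t: 7.1
ee_pos: [499.9, 190.2, 61.3]
orientation: [0.65, -3.071, -0.003]
ft_force: [0.9, 0.2, -4.0]
width: 30.3
```

View pics/c3.png

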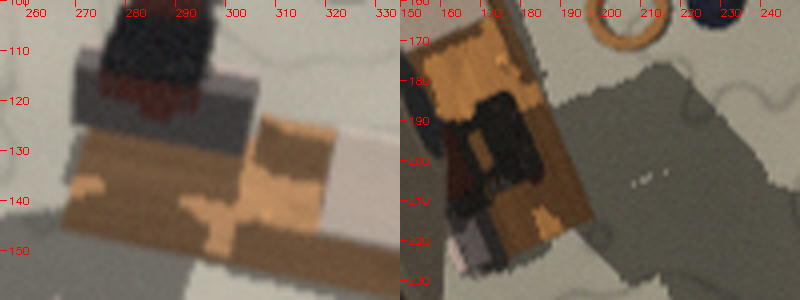

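The case hangs over the tray's left half, with its lower edge at scene (269,124)–(300,131). It is roughly parallel to the dock and its nose is short of the lead-ins. I set it down.

```bash
python3 -m inch '[{"xyz":[-0.05,0.1,0.6],"spin":0},{"xyz":[-0.05,0.1,1.2],"spin":0},{"xyz":[-0.05,0.1,1.5],"spin":0},{"xyz":[-0.05,0.1,1.6],"spin":0},{"xyz":[-0.05,0.1,1.7],"spin":0},{"xyz":[-0.05,0.1,1.75],"spin":0},{"xyz":[-0.05,0.1,1.75],"spin":0}]'
```

```text
t: 7.9
ee_pos: [500.0, 191.7, 44.2]
orientation: [0.651, -3.072, -0.003]
ft_force: [-0.3, -0.5, -4.2]
width: 29.8
```

```bash
python3 -m inch '[{"xyz":[0,0,0.05],"spin":0},{"xyz":[0,0,0.1],"spin":0},{"xyz":[0,0,0.15],"spin":0},{"xyz":[0,0,0.15],"spin":0}]'
```

```text
t: 8.3
ee_pos: [500.2, 191.8, 43.2]
orientation: [0.651, -3.072, -0.003]
ft_force: [-2.2, 0.5, 4.5]
width: 30.0
```

Contact. I release, lift, close the fingers, and move to the lid (+y) side.

```bash
python3 -m inch '[{"xyz":[0,0,0],"spin":0},{"xyz":[0,0,0],"spin":0},{"xyz":[0,0,0],"spin":0},{"xyz":[0,0,0],"spin":0},{"xyz":[0,0,0],"spin":0},{"xyz":[0,0,-1],"spin":0},{"xyz":[0,0,-3],"spin":0},{"xyz":[0,0,-6],"spin":0},{"xyz":[0,0,-8],"spin":0},{"xyz":[0,0,-8],"spin":0}]' 0
python3 -c "
from h import *
c,s=np.cos(np.radians(24)),np.sin(np.radians(24))
# dock coords of TCP
p=ctrl.get_obs()['ee_pos'];d=p[:2]-[590,190];print('dock',c*d[0]+s*d[1],-s*d[0]+c*d[1])
f=lambda x,y,z:rows(590+c*x-s*y,190+s*x+c*y,z,114)
f(-82,88,123);f(-82,88,65)"
```

```text
t: 9.3
ee_pos: [502.3, 192.3, 126.4]
orientation: [-0.651, 3.069, 0.004]
ft_force: [0.3, 0.4, 0.4]
width: 87.9
dock -79.17772042738227 37.81875374014446
xyz [0.29 5.02 0.35] spin -0.1 | tilt -1.0 t 9.3 F [0.3 0.4 0.4] w 87.9
xyz [0.32 5.01 6.15] spin -0.1 | tilt -1.0 t 9.3 F [0.3 0.4 0.4] w 87.9
```

```bash
python3 -m inch '[{"xyz":[0.1,1.5,0],"spin":0},{"xyz":[0.3,3.5,0],"spin":0},{"xyz":[0.3,5,0],"spin":0},{"xyz":[0.3,5,0],"spin":0},{"xyz":[0.3,5,0],"spin":0},{"xyz":[0.3,5,0],"spin":0},{"xyz":[0.3,5,1.5],"spin":0},{"xyz":[0.3,5,4],"spin":0},{"xyz":[0.3,5,5.8],"spin":0},{"xyz":[0.3,5,6.1],"spin":0},{"xyz":[0.3,5,6.1],"spin":0}]' 1
python3 - <<'E'
from h import *
crops([("scene",255,90,5),("top",140,160,4)],"pics/c4.png")
E
```

```text
t: 10.4
ee_pos: [479.4, 236.5, 65.2]
orientation: [-0.65, 3.07, 0.004]
ft_force: [0.1, -0.0, 0.1]
width: 3.6
```

View pics/c4.png

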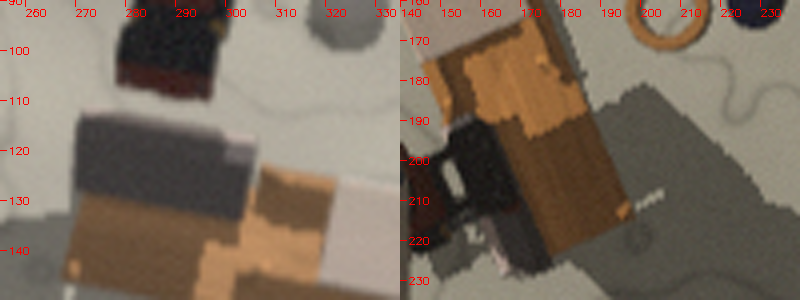

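The case stands free on the tray: its grey -y face spans scene (270,115)–(303,132), with the closed fingers behind it at (288,108). I push it over slowly.

```bash
python3 -m inch '[{"xyz":[0,-0.8,0],"spin":0},{"xyz":[0,-1.5,0],"spin":0},{"xyz":[0,-1.8,0],"spin":0},{"xyz":[0,-2.1,0],"spin":0},{"xyz":[0,-2.4,0],"spin":0},{"xyz":[0,-2.7,0],"spin":0},{"xyz":[0,-3,0],"spin":0},{"xyz":[0,-3.3,0],"spin":0}]' 1
```

```text
t: 11.3
ee_pos: [493.7, 206.8, 66.2]
orientation: [-0.65, 3.068, 0.005]
ft_force: [0.1, 1.1, 1.5]
width: 0.0
```

```bash
python3 -m inch '[{"xyz":[0,-0.3,0],"spin":0},{"xyz":[0,-0.6,0],"spin":0},{"xyz":[0,-0.9,0],"spin":0},{"xyz":[0,-1.2,0],"spin":0},{"xyz":[0,-1.5,0],"spin":0},{"xyz":[0,-1.8,0],"spin":0},{"xyz":[0,-1.8,0],"spin":0},{"xyz":[0,-1.8,0],"spin":0}]' 1
python3 - <<'E'
from h import *
crops([("scene",255,90,5),("top",140,160,4)],"pics/c5.png")
E
```

```text
t: 12.1
ee_pos: [500.9, 190.3, 66.2]
orientation: [-0.65, 3.068, 0.005]
ft_force: [0.1, 0.3, -0.5]
width: 0.8
```

View pics/c5.png

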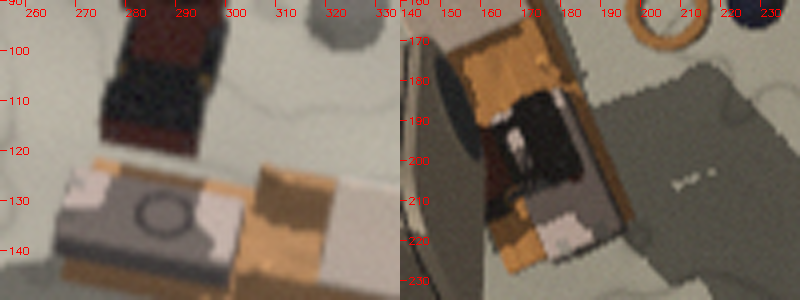

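It has fallen flat with the lid and disc up. The lid corners in scene are about (268,123), (265,139), (300,145) and (303,128).

```bash
python3 - <<'E'
from h import *
c,s=np.cos(np.radians(24)),np.sin(np.radians(24))
q=np.array([plane("scene",p,40) for p in[(268,123),(264.7,139),(299.7,145.5),(303,128.5)]])
d=(q-[590,190])@np.array([[c,-s],[s,c]]);print(d.round(1),d.mean(0))
f=lambda x,y,z:rows(590+c*x-s*y,190+s*x+c*y,z,114)
m=d.mean(0);f(m[0],m[1],110);f(m[0],m[1],25)
E
```

```text
[[-147.3   20.2]
 [-142.6  -54.6]
 [ -17.   -53.2]
 [ -18.6   25.4]] [-81.36951356 -15.52550801]
xyz [-0.01 -5.21 -4.39] spin -0.1 | tilt -1.0 t 12.2 F [ 0.5  0.  -0.4] w 0.6
xyz [ 0.04 -5.22  4.11] spin -0.1 | tilt -1.0 t 12.2 F [ 0.5  0.  -0.4] w 0.6
```

```bash
python3 -m inch '[{"xyz":[0,0,-2],"spin":0},{"xyz":[0,-0.5,-5],"spin":0},{"xyz":[0,-2.5,-5],"spin":0},{"xyz":[0,-4.5,-5],"spin":0},{"xyz":[0,-5.1,-5],"spin":0},{"xyz":[0,-5.1,-5],"spin":0},{"xyz":[0,-5.1,-2],"spin":0},{"xyz":[0,-5.1,0],"spin":0},{"xyz":[0,-5.1,2],"spin":0},{"xyz":[0,-5.1,3.5],"spin":0},{"xyz":[0,-5.1,4.1],"spin":0},{"xyz":[0,-5.1,4.1],"spin":0}]' 0
python3 -m inch '[{"xyz":[0,0,0],"spin":0},{"xyz":[0,0,0],"spin":0},{"xyz":[0,0,0],"spin":0},{"xyz":[0,0,0],"spin":0},{"xyz":[0,0,0],"spin":0}]' 1
python3 -c "
from h import *
c,s=np.cos(np.radians(24)),np.sin(np.radians(24))
rows(590+c*-81,190+s*-81,25,114)"
```

```text
t: 13.4
ee_pos: [521.1, 144.2, 24.3]
orientation: [-0.651, 3.07, 0.005]
ft_force: [-0.1, -0.8, -0.2]
width: 87.4
t: 13.9
ee_pos: [521.4, 144.6, 25.0]
orientation: [-0.651, 3.069, 0.005]
ft_force: [-2.6, 3.9, 6.3]
width: 65.8
xyz [-0.01  1.36  0.01] spin -0.1 | tilt -1.0 t 13.9 F [-2.6  3.9  6.3] w 65.8
```

```bash
python3 -m inch '[{"xyz":[0,0.3,0],"spin":0},{"xyz":[0,0.7,0],"spin":0},{"xyz":[0,1.1,0],"spin":0},{"xyz":[0,1.35,0],"spin":0},{"xyz":[0,1.35,0],"spin":0}]'
python3 -m inch '[{"xyz":[0,0,0],"spin":0},{"xyz":[0,0,0],"spin":0},{"xyz":[0,0,0],"spin":0},{"xyz":[0,0,0],"spin":0},{"xyz":[0,0,0],"spin":0},{"xyz":[0,0,-2],"spin":0},{"xyz":[0,0,-6],"spin":0},{"xyz":[0,0,-10],"spin":0},{"xyz":[4,0,-10],"spin":0},{"xyz":[8,0,-10],"spin":0},{"xyz":[12,0,-10],"spin":0},{"xyz":[12,0,-10],"spin":0},{"xyz":[12,0,-10],"spin":0}]' 0
python3 - <<'E'
from h import *
crops([("scene",255,90,5),("top",120,125,4)],"pics/c6.png")
c,s=np.cos(np.radians(24)),np.sin(np.radians(24))
p=ctrl.get_obs()['ee_pos'];d=p[:2]-[590,190];print('dock',c*d[0]+s*d[1],-s*d[0]+c*d[1],p)
E
```

```text
t: 14.4
ee_pos: [515.8, 157.4, 25.0]
orientation: [-0.651, 3.069, 0.006]
ft_force: [-0.5, 1.6, 0.2]
width: 65.8
t: 15.7
ee_pos: [405.8, 108.1, 124.8]
orientation: [-0.65, 3.068, 0.006]
ft_force: [1.2, 0.6, 0.1]
width: 88.0
dock -199.89137403739528 -0.035522599778985864 [407.40459157 108.66440203 124.82191471]
```

View pics/c6.png

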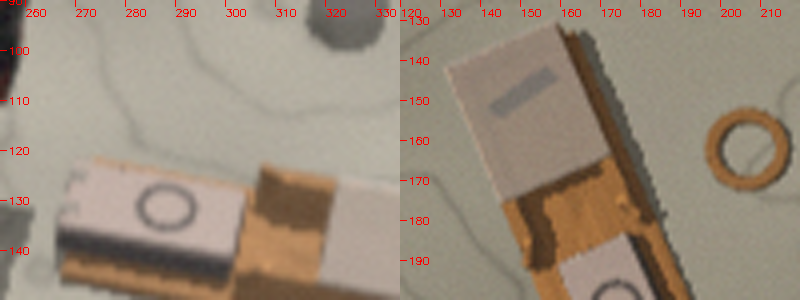

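The case lies lid up on the tray, let go. Its nose edge is at top (159.5,190.5)–(176.7,183.2) and the roof edge at (145.8,175.5)–(173,163.8). The disc mark is in view and the latches are at the near end.

```bash
python3 - <<'E'
from h import *
a,b=[plane("top",p,40) for p in[(159.5,190.5),(176.7,183.2)]]
e,g=[plane("top",p,51) for p in[(145.8,175.5),(173,163.8)]]
e2,g2=[plane("top",p,51) for p in[(131.9,142.7),(159.3,130.7)]]
ax=(e2+g2-e-g)/2;L=np.linalg.norm(ax);ax/=L;n=np.array([-ax[1],ax[0]])
w=e-g
print("L",L,"yaw axis",np.degrees(np.arctan2(ax[1],ax[0])),"front edge yaw",np.degrees(np.arctan2(-w[0],w[1])),"w",np.linalg.norm(w))
v=a-b;print("case edge yaw",np.degrees(np.arctan2(-v[0],v[1])),np.linalg.norm(v))
d=(a+b)/2-(e+g)/2;print("nose rel roof front along, across",d@ax,d@n)
q=np.array([plane("scene",p,40) for p in[(269.5,123.5),(266,137.5),(299.5,142.5),(303,127.5)]])
r=[plane("scene",p,51) for p in[(322,125.7),(319,146.3)]]
print(q.round(0), "yaw",[np.degrees(np.arctan2(*(k)[::-1])).round(1) for k in (q[3]-q[0],q[2]-q[1])], ((q[3]+q[2])/2-(r[0]+r[1])/2)@np.c_[ax,n])
print(ctrl.get_obs()["t"])
E
```

```text
L 120.98737608894399 yaw axis 23.189013811930934 front edge yaw 22.76153568785872 w 94.81481060982608
case edge yaw 22.333114751354127 59.956452548553614
nose rel roof front along, across -61.022805759719496 -2.5648951738678667
[[453. 150.]
 [482.  90.]
 [588. 145.]
 [560. 209.]] yaw [np.float64(29.0), np.float64(27.1)] [-67.00007308  -4.19316572]
15.8
```

Aligned well within the lead-ins. I descend behind the latch end with closed fingers and push.

```bash
python3 -m inch '[{"xyz":[0,0,0],"spin":0},{"xyz":[0,-0.1,3],"spin":0},{"xyz":[0,-0.2,6],"spin":0},{"xyz":[0,-0.2,9],"spin":0},{"xyz":[0,-0.2,10],"spin":0},{"xyz":[0,-0.2,10],"spin":0},{"xyz":[-1,-0.2,10],"spin":0},{"xyz":[-2.5,-0.2,10],"spin":0},{"xyz":[-3.2,-0.2,10],"spin":0},{"xyz":[-3.8,-0.2,10],"spin":0},{"xyz":[-4.4,-0.2,10],"spin":0},{"xyz":[-5,-0.2,10],"spin":0},{"xyz":[-6,-0.2,10],"spin":0},{"xyz":[-6,-0.2,10],"spin":0}]' 1
python3 -m inch '[{"xyz":[-1,0,0],"spin":0},{"xyz":[-2,0,0],"spin":0},{"xyz":[-3,0,0],"spin":0},{"xyz":[-4,0,0],"spin":0},{"xyz":[-5,0,0],"spin":0},{"xyz":[-5,0,0],"spin":0}]'
python3 -c "
from h import *
c,s=np.cos(np.radians(24)),np.sin(np.radians(24))
o=ctrl.get_obs();p=o['ee_pos'];d=p[:2]-[590,190];print('dock',c*d[0]+s*d[1],-s*d[0]+c*d[1],p,o['ft_force'])
crops([('scene',255,90,5),('top',120,125,4)],'pics/c7.png')"
```

```text
t: 17.2
ee_pos: [463.8, 131.8, 25.3]
orientation: [-0.651, 3.067, 0.006]
ft_force: [0.2, 0.1, -0.1]
width: 0.6
t: 17.8
ee_pos: [511.8, 153.0, 25.9]
orientation: [-0.65, 3.064, 0.006]
ft_force: [1.0, 0.6, 0.2]
width: 0.2
dock -86.49583050331853 -2.02680215119463 [511.80650164 152.96740036  25.94293536] [1.04033941 0.60356786 0.24677702]
```

View pics/c7.png

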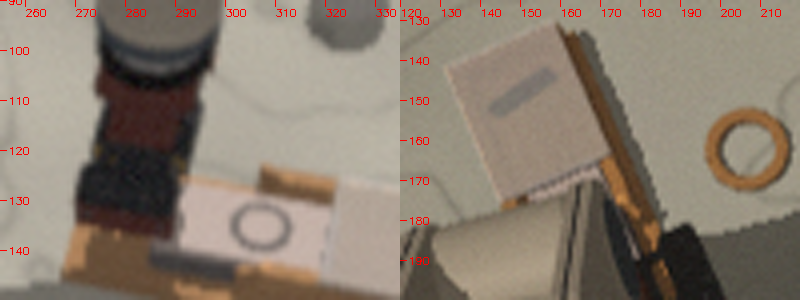

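The case is sliding straight in and its nose has reached the roof edge at scene (319,133). I push 4 cm more, then continue in small steps.

```bash
python3 -m inch '[{"xyz":[-1,0,0],"spin":0},{"xyz":[-2,0,0],"spin":0},{"xyz":[-3,0,0],"spin":0},{"xyz":[-4,0,0],"spin":0},{"xyz":[-4.5,0,0],"spin":0},{"xyz":[-4.5,0,0],"spin":0}]'
python3 -m inch '[{"xyz":[-0.2,0,0],"spin":0},{"xyz":[-0.4,0,0],"spin":0},{"xyz":[-0.4,0,0],"spin":0}]'
```

```text
t: 18.5
ee_pos: [552.8, 171.3, 26.4]
orientation: [-0.65, 3.064, 0.006]
ft_force: [-1.1, -0.5, 0.0]
width: 0.8
t: 18.8
ee_pos: [556.2, 172.8, 26.4]
orientation: [-0.65, 3.064, 0.006]
ft_force: [-4.7, -1.1, 0.5]
width: 0.4
```

```bash
for i in 1; do python3 -m inch '[{"xyz":[-0.2,0,0],"spin":0},{"xyz":[-0.2,0,0],"spin":0}]'; done
python3 -m inch '[{"xyz":[-0.2,0,0],"spin":0},{"xyz":[-0.2,0,0],"spin":0}]'
```

```text
t: 19.0
ee_pos: [557.8, 173.5, 26.4]
orientation: [-0.65, 3.064, 0.006]
ft_force: [-3.8, -0.2, 0.2]
width: 0.4
t: 19.2
ee_pos: [559.6, 174.4, 26.4]
orientation: [-0.65, 3.064, 0.006]
ft_force: [-3.7, 0.1, -0.1]
width: 0.2
```

```bash
python3 -m inch '[{"xyz":[-0.15,0,0],"spin":0},{"xyz":[-0.3,0,0],"spin":0},{"xyz":[-0.3,0,0],"spin":0}]'|grep -E 'pos|force'
python3 -m inch '[{"xyz":[-0.15,0,0],"spin":0},{"xyz":[-0.3,0,0],"spin":0},{"xyz":[-0.3,0,0],"spin":0}]'|grep -E 'pos|force'
```

```text
ee_pos: [562.5, 175.6, 26.4]
ft_force: [-3.9, -1.0, 0.9]
ee_pos: [565.5, 177.0, 26.4]
ft_force: [-3.1, -0.8, 0.7]
```

```bash
python3 -m inch '[{"xyz":[-0.15,0,0],"spin":0},{"xyz":[-0.3,0,0],"spin":0},{"xyz":[-0.3,0,0],"spin":0}]'|grep -E 'pos|force'
```

```text
ee_pos: [568.5, 178.4, 26.4]
ft_force: [-2.7, -0.8, 0.3]
```

```bash
python3 -m inch '[{"xyz":[-0.15,0,0],"spin":0},{"xyz":[-0.3,0,0],"spin":0},{"xyz":[-0.3,0,0],"spin":0}]'|grep -E 'pos|force'
python3 -m inch '[{"xyz":[-0.15,0,0],"spin":0},{"xyz":[-0.3,0,0],"spin":0},{"xyz":[-0.3,0,0],"spin":0}]'|grep -E 'pos|force'
```

```text
ee_pos: [571.6, 179.7, 26.4]
ft_force: [-2.7, -1.0, -0.3]
ee_pos: [574.7, 181.2, 26.4]
ft_force: [-3.1, -0.2, -0.5]
```

```bash
python3 -m inch '[{"xyz":[-0.15,0,0],"spin":0},{"xyz":[-0.3,0,0],"spin":0},{"xyz":[-0.3,0,0],"spin":0}]'|grep -E 'pos|force'
python3 -m inch '[{"xyz":[-0.15,0,0],"spin":0},{"xyz":[-0.3,0,0],"spin":0},{"xyz":[-0.3,0,0],"spin":0}]'|grep -E 'pos|force'
```

```text
ee_pos: [575.5, 181.5, 26.4]
ft_force: [-9.4, -3.1, 7.9]
ee_pos: [575.4, 181.5, 26.4]
ft_force: [-12.1, -6.2, 11.4]
```

Contact with the plate at TCP x≈575 (force jumped from 3 N to about 13 N). I push further, with the target capped below the allowed shift.

```bash
python3 -m inch '[{"xyz":[-0.2,0,0],"spin":0},{"xyz":[-0.4,0,0],"spin":0},{"xyz":[-0.5,0,0],"spin":0},{"xyz":[-0.5,0,0],"spin":0}]'|grep -E 'pos|force'
```

```text
ee_pos: [575.5, 181.6, 26.4]
ft_force: [-17.8, -8.6, 16.8]
```

Force is about 20 N horizontal with nearly equal downward load on the case and no motion, so the finger is probably dragging down on the tail face. I back off to relieve that and check the view.

```bash
python3 -m inch '[{"xyz":[0.5,0,0],"spin":0},{"xyz":[1,0,0],"spin":0},{"xyz":[1,0,0],"spin":0}]'|grep -E 'pos|force'
python3 - <<'E'
from h import *
crops([('scene',255,90,5),('top',120,125,4)],'pics/c8.png')
E
```

```text
ee_pos: [566.8, 177.6, 26.6]
ft_force: [-0.7, 0.8, -0.3]
```

View pics/c8.png

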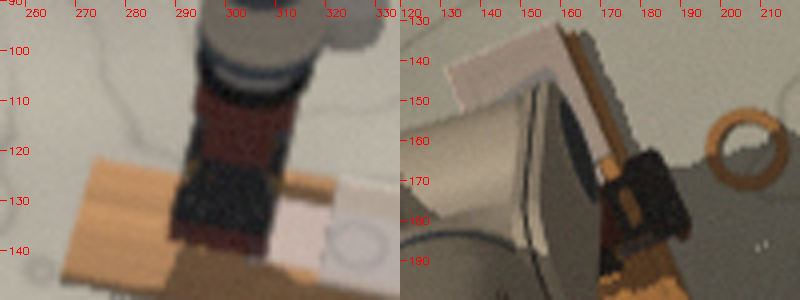

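The case is mostly in, with its disc visible through the roof at scene (324.5,138.5). The fingers are clear of the walls and nothing looks jammed.

```bash
python3 - <<'E'
from h import *
c,s=np.cos(np.radians(24)),np.sin(np.radians(24))
d=plane("scene",(324.5,138.5),40)-[590,190];print('disc dock',c*d[0]+s*d[1],-s*d[0]+c*d[1])
o=ctrl.get_obs();d=o['ee_pos'][:2]-[590,190];print('tcp',c*d[0]+s*d[1],-s*d[0]+c*d[1],o['t'],o['joint_torque'].round(1))
E
```

```text
disc dock 63.332944329101366 -1.42804825105312
tcp -25.6972862071174 -1.892522832139374 22.1 [ -0.  -57.8 -17.1  -0.    0.1  -0. ]
```

```bash
python3 -m inch '[{"xyz":[-0.6,0,0],"spin":0},{"xyz":[-0.9,0,-0.05],"spin":0},{"xyz":[-1.1,0,-0.2],"spin":0},{"xyz":[-1.3,0,-0.35],"spin":0},{"xyz":[-1.3,0,-0.35],"spin":0}]'|grep -E 'pos|force'
```

```text
ee_pos: [575.9, 181.7, 28.6]
ft_force: [-6.9, -5.0, -2.2]
```

```bash
python3 -m inch '[{"xyz":[-0.3,0,0],"spin":0},{"xyz":[-0.5,0,-0.1],"spin":0},{"xyz":[-0.5,0,-0.2],"spin":0},{"xyz":[-0.5,0,-0.2],"spin":0}]'|grep -E 'pos|force'
```

```text
ee_pos: [576.9, 182.2, 28.8]
ft_force: [-7.3, -5.2, -1.5]
```

```bash
python3 -m inch '[{"xyz":[-0.3,0,0],"spin":0},{"xyz":[-0.6,0,-0.1],"spin":0},{"xyz":[-0.6,0,-0.1],"spin":0},{"xyz":[-0.6,0,-0.1],"spin":0}]'|grep -E 'pos|force'
```

```text
ee_pos: [578.7, 183.1, 28.0]
ft_force: [-8.2, -5.0, -1.8]
```

```bash
python3 -m inch '[{"xyz":[-0.3,0,0],"spin":0},{"xyz":[-0.5,0,-0.1],"spin":0},{"xyz":[-0.5,0,-0.1],"spin":0},{"xyz":[-0.5,0,-0.1],"spin":0}]'|grep -E 'pos|force'
```

```text
ee_pos: [579.6, 183.5, 27.1]
ft_force: [-8.0, -4.6, -2.0]
```

```bash
python3 -m inch '[{"xyz":[-0.3,0,0],"spin":0},{"xyz":[-0.5,0,-0.1],"spin":0},{"xyz":[-0.5,0,-0.1],"spin":0},{"xyz":[-0.5,0,-0.1],"spin":0}]'|grep -E 'pos|force'
python3 -m inch '[{"xyz":[1,0,0],"spin":0},{"xyz":[2,0,0],"spin":0},{"xyz":[4,0,0],"spin":0},{"xyz":[4,0,-4],"spin":0},{"xyz":[7,0,-8],"spin":0},{"xyz":[11,0,-12],"spin":0},{"xyz":[15,0,-14],"spin":0},{"xyz":[18,0,-14],"spin":0},{"xyz":[18,0,-14],"spin":0},{"xyz":[18,0,-14],"spin":0}]'
python3 - <<'E'
from h import *
crops([('scene',255,90,5),('top',120,125,4)],'pics/c9.png')
E
```

```text
ee_pos: [580.5, 183.9, 26.3]
ft_force: [-7.2, -5.7, -1.5]
t: 25.2
ee_pos: [423.6, 112.9, 175.9]
orientation: [0.644, -3.026, 0.008]
ft_force: [0.3, 0.1, -0.5]
width: 0.2
```

View pics/c9.png

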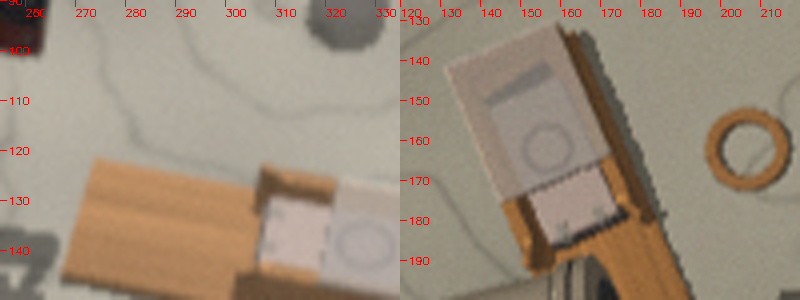

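The case lies in the bay, lid up, tail at top (160,186)–(177,177), disc at scene (326,139) and the plate as a dark bar at top (146,146). I compare the plate before and after the push to measure its shift.

```bash
python3 - <<'E'
from h import *
c,s=np.cos(np.radians(24)),np.sin(np.radians(24))
d=plane("scene",(326,139),40)-[590,190];print('disc dock',c*d[0]+s*d[1],-s*d[0]+c*d[1])
from scipy.ndimage import map_coordinates as mc
M=P("top")
for off in(-20,-10,0,10,20):
  pr=[]
  xs=np.arange(100,168,2.)
  W=np.array([[590+c*x-s*off,190+s*x+c*off,46,1] for x in xs]);u=(M@W.T);u=u[:2]/u[2]
  for f in("c6","c9"):
    g=cv2.imread(f"pics/{f}.png",0).astype(float)
    pr.append(mc(g,[(u[1]-125)*4,(u[0]-120)*4+400],order=1))
  print(off);print(pr[0].round().astype(int));print(pr[1].round().astype(int))
t=np.array([plane("top",p,40) for p in[(160,186),(177,177)]]).mean(0)-[590,190];print("tail",c*t[0]+s*t[1],-s*t[0]+c*t[1])
E
```

```text
disc dock 68.82214495346594 -2.3814511786394554
-20
[137 138 139 139 138 135 134 136 137 133 125 118 117 115 111 110 113 118
 125 130 133 135 136 134 133 130 130 133 134 132 131 132 132 136]
[143 143 142 141 141 141 143 144 142 142 141 137 132 122 116 112 113 113
 112 115 122 127 132 133 133 132 131 133 133 133 135 136 135 138]
-10
[133 133 133 135 135 134 134 136 131 124 119 115 114 114 114 114 115 119
 126 133 134 133 132 131 133 133 132 129 130 131 132 134 133 131]
[144 142 139 139 140 144 144 142 141 141 141 136 128 119 115 113 113 113
 113 118 127 133 133 133 133 133 133 133 134 135 136 135 133 133]
0
[133 135 136 134 134 135 136 133 125 117 114 116 116 116 116 119 126 133
 134 133 133 133 132 132 132 130 129 128 131 131 131 132 133 139]
[145 143 140 140 141 141 143 143 142 142 141 137 129 122 117 116 114 113
 118 125 130 133 135 136 134 132 131 132 132 132 133 133 133 137]
10
[136 138 135 134 133 132 132 125 118 114 115 116 113 111 115 122 129 134
 136 135 134 132 132 135 134 130 131 132 131 131 134 135 134 135]
[144 143 143 143 144 144 143 143 143 144 146 144 134 122 115 114 114 115
 122 131 136 136 136 137 133 129 128 131 130 128 132 136 136 137]
20
[134 136 137 137 134 128 122 117 115 115 115 115 112 113 123 132 135 135
 134 133 134 134 135 134 133 132 131 130 129 130 130 132 132 133]
[142 142 144 145 145 142 142 143 142 142 143 140 131 120 116 115 116 119
 126 132 134 133 133 134 133 132 132 132 132 133 133 135 135 135]
tail -1.7426256405296723 -9.363209163062168
```

The disc (5.5 mm), the plate image (about 5.5 mm) and the TCP advance (5.5 mm) all agree. Handing in.

```bash
python3 -c "
from workcell import ctrl
print(ctrl.get_obs()['t'],ctrl.close_job())"
```

```text
the job is handed in; nothing more can be done
25.3 None
```

The case is checked in: it lies flat in the bay, lid up and latch end towards the robot, with the stop plate pushed back about 5.5 mm. I handed the job in at 25.3 s, and no verdict was reported.

**What I did:** I lifted the case from the rack's left slot, stood it on its edge on the tray and tipped it flat. I then centred it with the gripper, let go with its nose about 16–20 mm before the mouth, and pushed it in with closed fingers.

**Plate shift:** three measures agree on about 5.5 mm: how far the fingers moved after contact, the lid disc in the scene picture, and the plate's back edge in the top picture. The plate's back-edge readings scattered from about 4 to 7 mm along the edge.

**Snag:** the first push stalled at about 20 N because the fingers were dragging down on the latch end. I backed off and pushed again with a slight upward bias, which moved the plate at about 9–10 N.

**Check that disagreed:** the case's sideways position read -2 mm from the disc but -9 mm from roughly read latch-end corners, against a limit of 8 mm. The bay leaves only about 4 mm of play each side, so I trusted the disc.

**Bystanders:** the bumper ring looked unmoved in the last top crop. I took no final full view of the rest, though no unexpected force showed on the way.

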